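# Close the full slide tray and draw out the empty one for refilling

### The arm

A 7-joint arm with a two-finger parallel gripper is mounted at the origin on a cart in front of the work surface, level with it; the furniture and walls round the work are solid. World frame = base frame: x ahead of the robot, y to its left, z up, the work surface at z = 0. Lengths are in m, angles in rad, forces in N, time in s.
With the tool pointing down it reaches from about 0.425 to 0.875 m from the base axis. Payload 4.7 kg.
Tool frame: the origin (TCP) lies at the very end of the fingers, on their centre line; the grasp point (between the pads) lies behind it (ctrl.tcp_to_grasp is the y of the grasp point in the tool frame, in m); y points along the fingers, x is the direction in which the jaws open and shut, and the axes are right-handed (so a half turn about y gives the same grasp; the last joint's range is limited). The gripper opens to 87 mm and grips with 3 to 60 N. Pads are 19 mm wide; open, the fingers measure 117 mm over their backs; the gripper's body (75 mm by 190 mm) begins 51 mm behind the grasp point.
Start: joints at [-1.098, 0.321, -0.07, 1.45, 0.023, 1.371, -0.057], TCP at [0.288, 0.583, 0.223] pointing down, gripper open.
Joint ranges: [-2.86, 2.86], [-0.3, 2.09], [-1.38, 1.24], [0.06, 2.45], [-1.56, 4.7], [0.09, 2.05], [-2.69, 2.69]. Speed limits (rad/s): [2.57, 2.57, 3.14, 3.14, 3.14, 3.14, 3.14].

### API

Orientations are given as a rotation vector (axis times angle).
In Python, from bench import ctrl, get_image, workorder gives the robot as it stands.
- The arm moves only by the tool drive_tool, never from a script. Its argument "increments" is text: rows parted by semicolons, each of 5 numbers parted by spaces: the shift along the tool's x, y, z in mm, then the turn about the tool's y in degrees, then the closure in counts, from 0 (fully open) to 255 (shut). In form: tx ty tz yaw fingers; .... A call has 1 to 20 rows; each row shifts and turns the commanded pose from where the row before left it, along the tool's axes as they then stand; what a row does not reach is not made up. A row lasts 1/8 s, in which the tool goes at most 62.5 mm and 10.7 degrees, less where a joint would pass 70% of its speed; a pose out of reach is approached as far as the arm can. A call is refused whole if a number of a shift passes 62.5 or a number of a turn 10.7, either way. A call with a gripper value outside its range is refused whole. The fingers move at their own pace and stop on an object; "squeeze" is the grip in N (left out, the last holds). Time passes only in rows, so rows that do not move let the fingers close. It gives the time, the measured TCP pose, the force and the opening at its end, in the units of the state.
- ctrl.get_state(): the state, without advancing time (a new reading comes with each control period).
- get_image(name): name is "scene" or "top"; returns a dict with "img" (480x640x3 uint8, red, green, blue), "mtx" (3x3 intrinsics, pixels), "k1" (the pictures are not rectified: a ray, as slopes to the right and down, at radius r is drawn at 1 + k1 r^2 times it, then the intrinsics apply), "camera_from_world" (4x4, takes a point from world to camera coordinates). Camera axes: x right, y up, looking along -z (the intrinsics and any distortion apply to the point x, -y, -z); pixel columns grow to the right and rows downward; lengths in m; the calibration is good to about 2 mm. A picture is of the moment at which its call begins. There is no depth.
- workorder.close_job(): hands the job in, once; it reports no verdict.
The state is a dict: "time": time; "joint_positions": joint angles; "qd": joint speeds; "joint_torque": joint torques, N m; "position": TCP position; "tool_rot": TCP orientation; "ft_force": force on the tool from outside, world axes, zero at the start; "torque": the same for the moment, N m; "grip_width": opening from 0.0 (shut) to 1.0 (fully open).
Only numpy, scipy, OpenCV 4.12 (cv2) and the standard library are available. Lean on these libraries where they do the work, as an engineer would, in place of code of your own. Each camera call takes 0.05 s, during which the arm holds its last target.

### The job

On the bench stands a small two-lane rack with slide-out trays. First push the tray that holds a heat sink, which was left partly out, fully home; then hook a fingertip behind the front lip of the empty tray and draw it all the way out to its stop, ready for refilling. Use the fingers only to push and hook: do not pinch the lips, pick nothing up, and leave the other things on the bench where they are.

Things in the scene. Friction and masses are not known exactly. Their poses are not given: they have to be found in the camera images.
- rack: Fixed rack: grey base 116 x 156 mm with two dark steel lanes, 74 mm apart; rails 30 mm, rear stops 34 mm above the worktop. Origin on the worktop at mid-width of its front, on the line where both lips stand when home; x points into the rack, which extends 120 mm that way; trays draw out along -x. Its place and yaw vary; either tray may be in either lane.
- lip_full: Front lip of the tray with a finned 50 x 50 x 27 mm heat sink fixed in its rear half: upright steel wall 62 mm wide (its y), 3 mm thick, 34 mm tall, 5 mm thick at its rolled top edge. Origin at its foot, mid-width, mid-thickness, 10 mm above the worktop. Its x points into the rack (closing way). Behind it the tray is open above, 58 mm wide inside; floor 2 mm above the origin. A 16 mm high cross wall stands 47 mm behind the lip.
- lip_empty: Front lip of the empty tray: upright steel wall 62 mm wide (its y), 3 mm thick, 34 mm tall, 5 mm thick at its rolled top edge. Origin at its foot, mid-width, mid-thickness, 10 mm above the worktop. Its x points into the rack (closing way). Behind it the tray is open above, 58 mm wide inside; floor 2 mm above the origin. A cross wall 47 mm behind the lip, 16 mm high, ends the grip well.
- tray_full (a joint): How far the full tray is out (m): 0 = fully home against its stop, 0.08 = drawn out to its stop. Starts 0.03 to 0.06 out. Slides with about 2 N of friction plus light damping, no spring; stays where it is left.
- tray_empty (a joint): How far the empty tray is out (m): 0 = fully home, 0.08 = drawn out to its stop. Starts home or up to 15 mm out. Same friction, no spring, no catch.
- spare_sink: Loose silver finned heat sink 50 x 50 x 27 mm on the bench, right of the rack; bystander, leave it. Origin at the centre of its underside.
- tape_roll: Loose roll of amber tape lying flat, 72 mm across, 13 mm high, right of the rack near the bench's right end; bystander. Origin at the centre of its underside.
- black_marker: Loose black marker, 131 x 17 mm, lying left of the rack; bystander. Origin under its middle, y along it.

How it is judged:
On the way, in this order (a step that is already met when the one before it is completed fails the run):
1. the full tray is pushed fully home while the empty one is still in (value of joint tray_full below 0.004 m and value of joint tray_empty below 0.025 m), for 0.2 s.
2. the fingers bear on the empty tray's lip while the tray is coming out (contact force between the fingers and lip_empty above 0.5 N and velocity of joint tray_empty above 0.003 m/s and value of joint tray_empty above 0.03 m), for 0.1 s.
At the end, for the whole second after the job is handed in: The full tray is home (within 4 mm of its stop), the empty tray is drawn out to its stop (within 5 mm) and at rest, and the loose heat sink, tape roll and marker are where they were (within 15 mm) (value of joint tray_full below 0.004 m and value of joint tray_empty above 0.075 m and velocity of joint tray_empty between -0.005 and 0.005 m/s and distance of each of spare_sink, tape_roll, black_marker from where it was at the start of the episode below 0.015 m); the robot touches nothing.
It fails at once if the empty tray's lip is pinched between the fingers (contact force between the fingers and lip_empty above 1 N and x of the grasp point in the frame of lip_empty between -0.004 and 0.004 m and y of the grasp point in the frame of lip_empty between -0.035 and 0.035 m and z of the grasp point in the frame of lip_empty below 0.06 m).
It fails at once if the full tray's lip is pinched between the fingers (contact force between the fingers and lip_full above 1 N and x of the grasp point in the frame of lip_full between -0.004 and 0.004 m and y of the grasp point in the frame of lip_full between -0.035 and 0.035 m and z of the grasp point in the frame of lip_full below 0.06 m).
It fails at once if the loose heat sink is picked up or knocked about (distance of spare_sink from where it was at the start of the episode above 0.02 m).
It fails at once if the tape roll is picked up or knocked about (distance of tape_roll from where it was at the start of the episode above 0.02 m).
It fails at once if the marker is picked up or knocked about (distance of black_marker from where it was at the start of the episode above 0.02 m).
It also fails if it takes over 38 s, if anything falls off the work surface, if the arm or the gripper's body presses on something with over 40 N, if the wrist force passes 120 N, or if a joint passes its speed limit or range.

## Working session

There is one attempt and no reset: what is moved stays moved. The work goes in short steps, Python scripts to look and compute and a tool call to move; the robot and the scene stay as the last step left them, time stands still between calls to the robot, and variables do not carry over. Pictures are saved under pics/ and viewed, and the job is handed in when it is done.

Besides the shell and the picture viewer there is one more tool, called after ">>>" by a JSON object that holds its "api" and its "payload". drive_tool: Moves the arm, as the interface text tells. Its arguments: {"type":"object","properties":{"increments":{"type":"string"},"squeeze":{"type":"number"}},"required":["increments"]}

```bash
mkdir -p pics
cat > h.py <<'E'
import numpy as np, cv2
from bench import ctrl,get_image,workorder
from scipy.spatial.transform import Rotation as R
def ray(d,u,v):
    M=d["mtx"];k=d["k1"]
    p=np.array([(u-M[0,2])/M[0,0],(v-M[1,2])/M[1,1]]);q=p.copy()
    for _ in range(30): q=p/(1+k*(q@q))
    T=np.array(d["camera_from_world"]);Rw=T[:3,:3].T;o=-Rw@T[:3,3]
    return o,Rw@np.array([q[0],-q[1],-1])
def onz(d,u,v,z):
    o,r=ray(d,u,v);return o+r*(z-o[2])/r[2]
def proj(d,P):
    T=np.array(d["camera_from_world"]);c=T[:3,:3]@np.array(P)+T[:3,3]
    q=np.array([c[0],-c[1]])/-c[2];q=q*(1+d["k1"]*(q@q));M=d["mtx"]
    return np.array([M[0,0]*q[0]+M[0,2],M[1,1]*q[1]+M[1,2]])
def tri(rs):
    A=np.zeros((3,3));b=np.zeros(3)
    for o,r in rs:
        r=r/np.linalg.norm(r);Pm=np.eye(3)-np.outer(r,r);A+=Pm;b+=Pm@o
    X=np.linalg.solve(A,b);return X,[np.linalg.norm((np.eye(3)-np.outer(r,r)/(r@r))@(X-o)) for o,r in rs]
def snap(n,f):
    d=get_image(n);cv2.imwrite("pics/"+f+".png",d["img"][:,:,::-1]);import pickle;pickle.dump(d,open("pics/"+f+".pkl","wb"));return d
E
python3 - <<'E'
from h import *
for n in("scene","top"):
    d=snap(n,n+"0");print(n,d["mtx"],d["k1"],np.round(d["camera_from_world"],3))
s=ctrl.get_state();print(s, ctrl.tcp_to_grasp);print(R.from_rotvec(s["tool_rot"]).as_matrix().round(3))
E
```

```text
scene [[464.53898514   0.         312.58973344]
 [  0.         464.53898514 238.90062139]
 [  0.           0.           1.        ]] -0.09830659654734401 [[-0.565 -0.825 -0.019  0.496]
 [ 0.499 -0.36   0.788 -0.155]
 [-0.657  0.436  0.615 -0.831]
 [ 0.     0.     0.     1.   ]]
top [[583.17647849   0.         316.45339602]
 [  0.         583.17647849 243.85066687]
 [  0.           0.           1.        ]] -0.10409114605687386 [[ 0.024 -1.    -0.002  0.27 ]
 [ 0.983  0.023  0.182 -0.485]
 [-0.182 -0.006  0.983 -1.423]
 [ 0.     0.     0.     1.   ]]
{'time': 0.1, 'joint_positions': array([-1.09788064,  0.32174955, -0.07008774,  1.45151918,  0.02260933,
        1.3707923 , -0.05693474]), 'qd': array([ 0.0012839 , -0.00277958, -0.00045298, -0.001252  ,  0.00034028,
       -0.00124341, -0.00134576]), 'joint_torque': array([-2.68179538e-04, -4.92566693e+01, -4.05753488e-01, -3.13397777e+01,
       -6.40725810e-02,  3.95909068e-02,  6.46111243e-05]), 'position': array([0.28770915, 0.58232547, 0.22158744]), 'tool_rot': array([-1.39298459, -0.86394725,  0.86619819]), 'ft_force': array([ 0.46178115, -0.23066931,  0.06379433]), 'torque': array([ 1.59914771e-02, -2.27863483e-05, -2.68505039e-02]), 'grip_width': 1.0026472762308813} -0.0187
[[ 0.443 -0.001 -0.897]
 [ 0.897 -0.002  0.443]
 [-0.002 -1.    -0.   ]]
```

View pics/scene0.png

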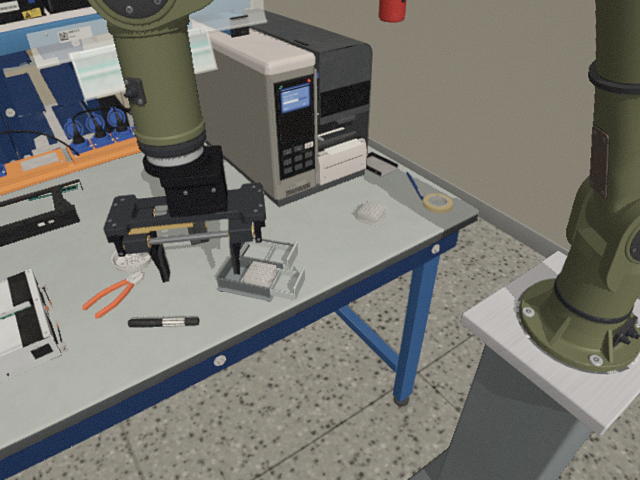

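View pics/top0.png

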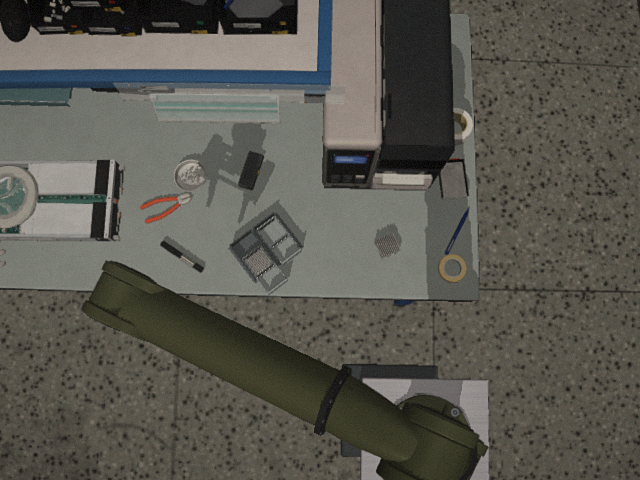

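Run:
```python
import cv2
a=cv2.imread("pics/top0.png")[200:305,215:320];b=cv2.imread("pics/scene0.png")[225:310,205:315]
cv2.imwrite("pics/ct.png",cv2.resize(a,None,fx=7,fy=7,interpolation=cv2.INTER_CUBIC)[:600])
cv2.imwrite("pics/cs.png",cv2.resize(b,None,fx=7,fy=7,interpolation=cv2.INTER_CUBIC))
```

```text
(no output)
```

View pics/ct.png

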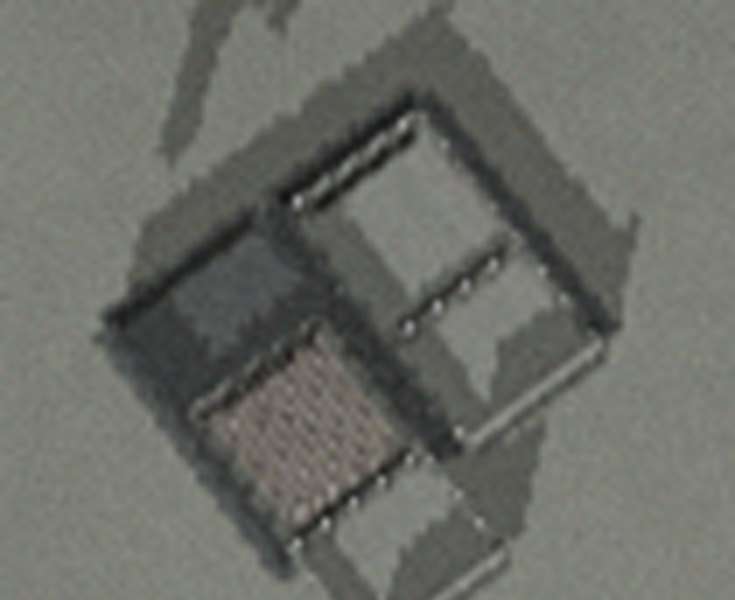

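View pics/cs.png

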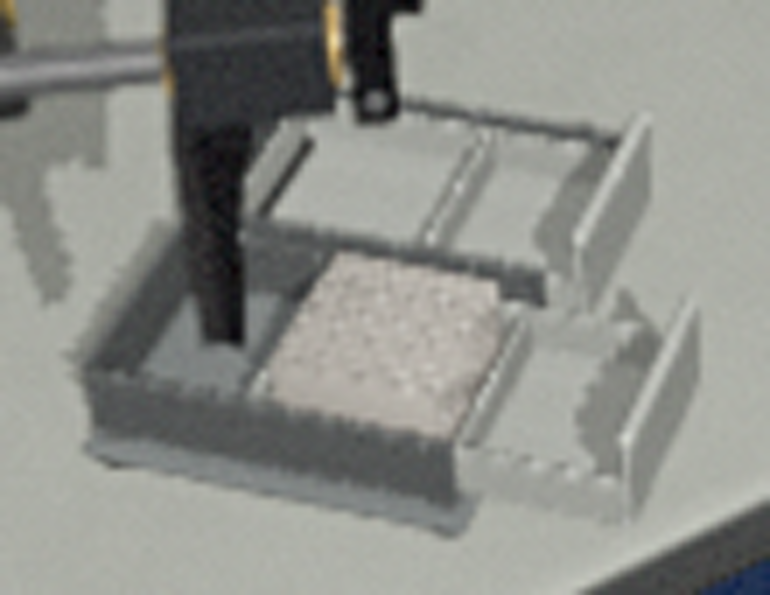

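Run:
```python
import cv2
a=cv2.imread("pics/top0.png")[235:305,250:320]
cv2.imwrite("pics/ct2.png",cv2.resize(a,None,fx=8,fy=8,interpolation=cv2.INTER_CUBIC))
b=cv2.imread("pics/scene0.png")[235:305,265:315]
cv2.imwrite("pics/cs2.png",cv2.resize(b,None,fx=8,fy=8,interpolation=cv2.INTER_CUBIC))
```

```text
(no output)
```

View pics/ct2.png

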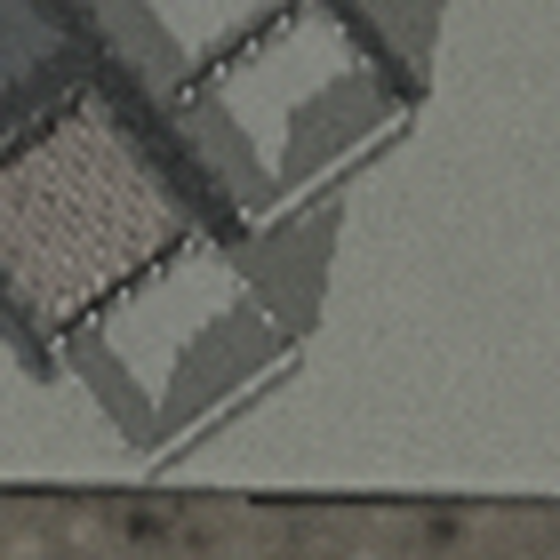

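View pics/cs2.png

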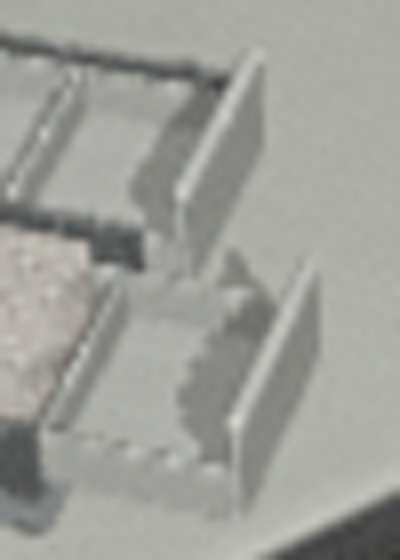

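```bash
cat > m.py <<'E'
from h import *
import pickle
t=pickle.load(open("pics/top0.pkl","rb"));s=pickle.load(open("pics/scene0.pkl","rb"))
f=lambda p,o,k:(o[0]+(p[0]+.5)/k-.5,o[1]+(p[1]+.5)/k-.5)
T=dict(eL=(255,225),eR=(407,115),fL=(150,468),fR=(293,358));S=dict(eL=(180,193),eR=(258,60),fL=(237,420),fR=(313,265))
P={}
for k in T:
    a=f(T[k],(250,235),8);b=f(S[k],(265,235),8)
    X,e=tri([ray(t,*a),ray(s,*b)]);print(k,X.round(4),np.round(e,4),onz(t,*a,.044).round(4),onz(s,*b,.044).round(4));P[k]=(onz(t,*a,.044)+onz(s,*b,.044))/2
for k in"ef":
    d=P[k+"R"]-P[k+"L"];n=np.array([-d[1],d[0]]);print(k,np.linalg.norm(d),(P[k+"R"]+P[k+"L"])/2,np.degrees(np.arctan2(n[1],n[0])))
# rail yaw from top: middle rail
for a,b in [((275,215),(455,445)),((105,335),(290,575)),((425,100),(610,325))]:
    A=onz(t,*f(a,(215,200),7),.03);B=onz(t,*f(b,(215,200),7),.03);d=A-B;print("rail",A,B,np.degrees(np.arctan2(d[1],d[0])),np.linalg.norm(d))
E
python3 m.py
```

```text
eL [0.4292 0.3679 0.0432] [0.0001 0.0001] [0.429  0.3677 0.044 ] [0.4285 0.3684 0.044 ]
eR [0.4657 0.3213 0.0405] [0.0001 0.0001] [0.465  0.3211 0.044 ] [0.462  0.3237 0.044 ]
fL [0.3528 0.3988 0.0419] [0.0011 0.0011] [0.3519 0.3978 0.044 ] [0.3517 0.4007 0.044 ]
fR [0.3879 0.355  0.0423] [0.0005 0.0005] [0.3874 0.3545 0.044 ] [0.3866 0.3564 0.044 ]
e 0.05742544714608058 [0.44610041 0.34522874 0.044     ] 37.28711798388643
f 0.05617049134048413 [0.3694115 0.3773167 0.044    ] 38.76828161582363
rail [0.51309334 0.44211587 0.03      ] [0.42978092 0.3733261  0.03      ] 39.545956895175436 0.10804161788958622
rail [0.46715126 0.50220348 0.03      ] [0.38113579 0.43107971 0.03      ] 39.586387422266824 0.11161205247870246
rail [0.55742688 0.38884357 0.03      ] [0.47511442 0.31856894 0.03      ] 40.48918953737204 0.10823061483621066
```

>>> {"api": "drive_tool", "payload": {"increments": "0 0 0 8 255; 0 0 0 8 255; 0 0 0 8 255; -15 0 -30 0 255; -15 0 -30 0 255; -15 0 -30 0 255; -15 0 -30 0 255; -15 0 -30 0 255; -15 0 -30 0 255; -15 0 -30 0 255; 0 25 0 0 255; 0 25 0 0 255; 0 25 0 0 255; 0 0 0 0 255; 0 0 0 0 255", "squeeze": 10}}

```text
time: 1.98
position: [0.3416, 0.3545, 0.1483]
tool_rot: [-1.501, -0.543, 0.542]
ft_force: [0.4, -0.3, 0.9]
grip_width: 0.005
```

Run:
```python
from h import *
for n in("scene","top"):
    d=snap(n,n+"1")
s=ctrl.get_state();print(s);print(R.from_rotvec(s["tool_rot"]).as_matrix().round(3))
p=s["position"];print(p[0]*.772+p[1]*.636,-p[0]*.636+p[1]*.772)
a=cv2.imread("pics/scene1.png")[180:310,200:340]
cv2.imwrite("pics/s1c.png",cv2.resize(a,None,fx=4.5,fy=4.5,interpolation=cv2.INTER_CUBIC))
```

```text
{'time': 2.075, 'joint_positions': array([-0.94878006,  0.03669185,  0.09292929,  1.93361661, -0.00372423,
        1.16927305, -0.16127677]), 'qd': array([ 0.0007087 , -0.0014592 , -0.0010833 ,  0.00104506, -0.0014761 ,
       -0.00461711, -0.0004953 ]), 'joint_torque': array([ 7.67443071e-04, -3.09541976e+01,  1.32470545e-01, -2.91423011e+01,
       -6.22959179e-02,  3.49826482e-02, -4.82657993e-05]), 'position': array([0.34185974, 0.35482811, 0.14882887]), 'tool_rot': array([-1.50078562, -0.54385968,  0.54085096]), 'ft_force': array([-0.0536836 , -0.25932274,  0.22357026]), 'torque': array([-0.01831474,  0.00620134, -0.0071704 ]), 'grip_width': 0.003705408630933344}
[[ 0.769  0.001 -0.639]
 [ 0.639  0.002  0.769]
 [ 0.002 -1.     0.   ]]
0.4895863959806319 0.05650450491300257
```

View pics/s1c.png

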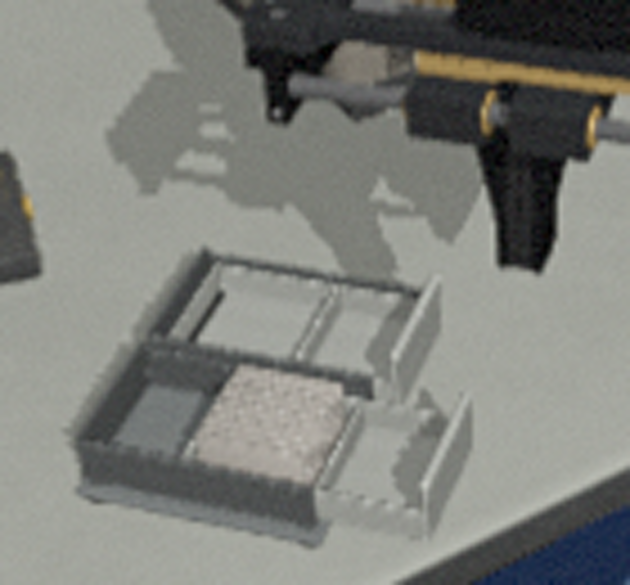

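View pics/top1.png

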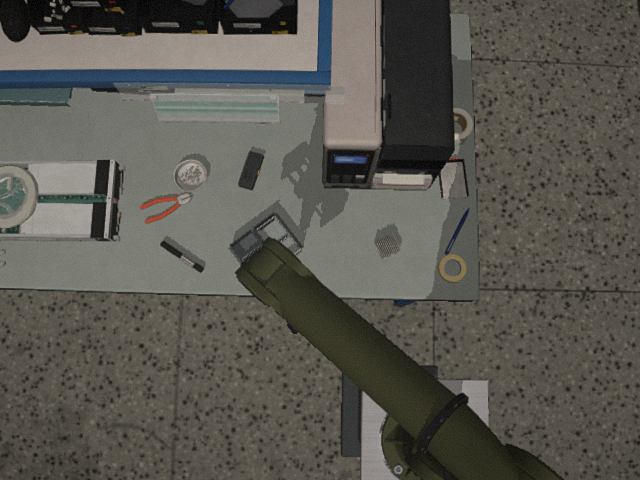

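>>> {"api": "drive_tool", "payload": {"increments": "0 30 0 0 255; 0 30 0 0 255; 0 30 0 0 255; 0 22 0 0 255; 0 10 0 0 255; 5 0 0 0 255; 5 0 0 0 255; 5 0 0 0 255; 5 0 0 0 255; 5 0 0 0 255; 5 0 0 0 255; 5 0 0 0 255; 5 0 0 0 255; 5 0 0 0 255"}}

```text
time: 3.82
position: [0.3761, 0.3828, 0.0254]
tool_rot: [-1.502, -0.542, 0.543]
ft_force: [-2.3, -1.3, 1.3]
grip_width: 0.005
```

Run:
```python
from h import *
d=snap("scene","scene2")
a=d["img"][200:310,200:340,::-1]
cv2.imwrite("pics/s2c.png",cv2.resize(a,None,fx=5,fy=5,interpolation=cv2.INTER_CUBIC))
```

```text
(no output)
```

View pics/s2c.png

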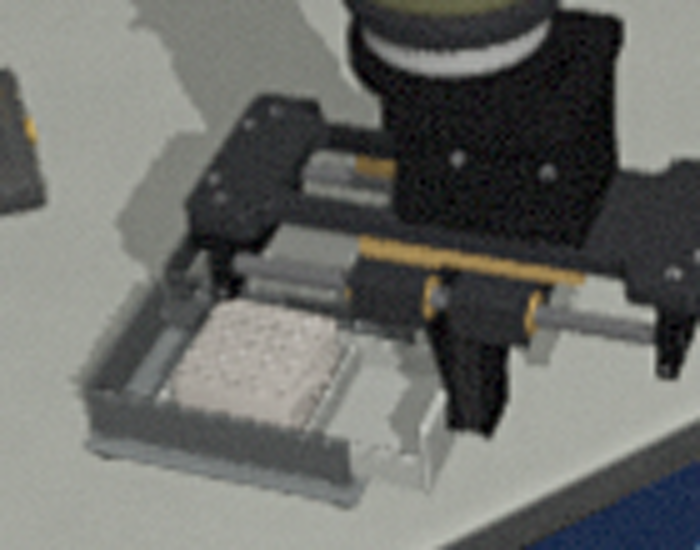

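>>> {"api": "drive_tool", "payload": {"increments": "3 0 0 0 255; 3 0 0 0 255; 3 0 0 0 255; 2 0 0 0 255; 2 0 0 0 255; 1 0 0 0 255; 1 0 0 0 255"}}

```text
time: 4.75
position: [0.3875, 0.3925, 0.0255]
tool_rot: [-1.502, -0.542, 0.542]
ft_force: [-0.4, -1.2, -0.4]
grip_width: -0.002
```

>>> {"api": "drive_tool", "payload": {"increments": "1 0 0 0 255; 1 0 0 0 255; 1 0 0 0 255; 1 0 0 0 255"}}

```text
time: 5.25
position: [0.3906, 0.3951, 0.0256]
tool_rot: [-1.502, -0.542, 0.542]
ft_force: [-0.3, -2.0, -1.1]
grip_width: 0.006
```

Run:
```python
from h import *
d=snap("scene","scene3")
a=d["img"][200:310,200:340,::-1]
cv2.imwrite("pics/s3c.png",cv2.resize(a,None,fx=5,fy=5,interpolation=cv2.INTER_CUBIC))
```

```text
(no output)
```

View pics/s3c.png

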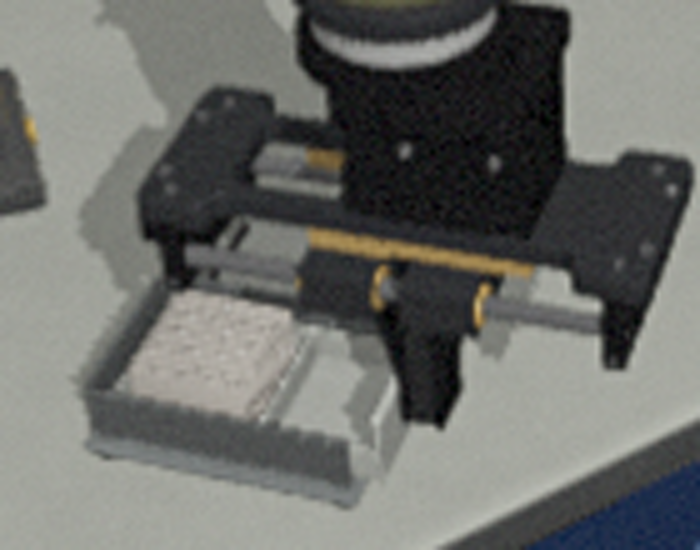

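>>> {"api": "drive_tool", "payload": {"increments": "1 0 0 0 255; 1 0 0 0 255; 1 0 0 0 255; 1 0 0 0 255; 1 0 0 0 255"}}

```text
time: 5.92
position: [0.3926, 0.3967, 0.0255]
tool_rot: [-1.504, -0.539, 0.546]
ft_force: [-6.7, -7.7, 6.7]
grip_width: 0.001
```

>>> {"api": "drive_tool", "payload": {"increments": "1 0 0 0 255; 1 0 0 0 255; 0 0 0 0 255; 0 0 0 0 255"}}

```text
time: 6.42
position: [0.3926, 0.3968, 0.0252]
tool_rot: [-1.505, -0.536, 0.55]
ft_force: [-9.5, -9.5, 9.5]
grip_width: 0.005
```

>>> {"api": "drive_tool", "payload": {"increments": "-10 0 0 0 255; -15 0 0 0 255; -15 0 0 0 255; -15 -20 0 0 255; -15 -30 0 0 255; -15 -30 0 0 255; 0 -30 0 0 255; 0 0 0 0 255"}}

```text
time: 7.42
position: [0.3313, 0.3465, 0.1382]
tool_rot: [-1.498, -0.547, 0.538]
ft_force: [0.3, 0.8, -0.4]
grip_width: 0.009
```

Run:
```python
from h import *
for n in ("scene","top"):
    d=snap(n,n+"4")
    a=(d["img"][235:305,225:315] if n=="scene" else d["img"][200:300,215:315])[:,:,::-1]
    k=8 if n=="scene" else 6
    cv2.imwrite("pics/%s4c.png"%n,cv2.resize(a,None,fx=k,fy=k,interpolation=cv2.INTER_CUBIC))
```

```text
(no output)
```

View pics/scene4c.png

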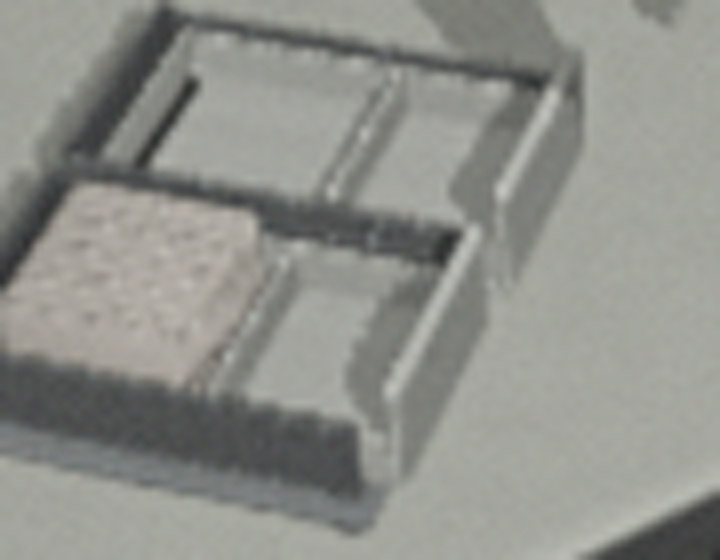

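View pics/top4c.png

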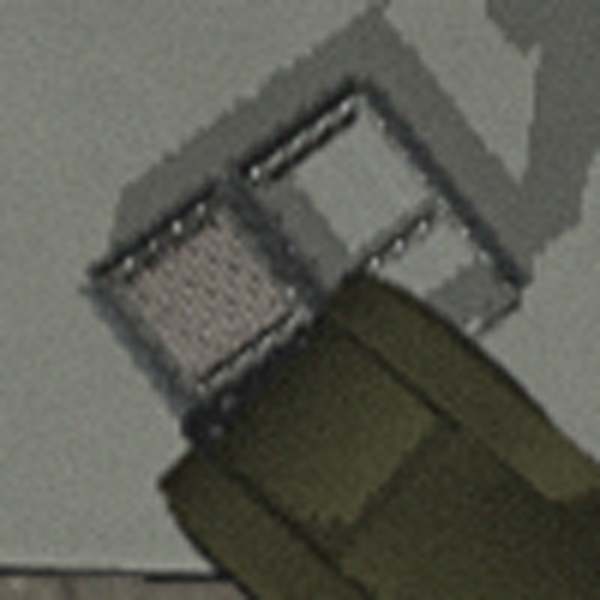

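Run:
```python
from h import *
import pickle
s=pickle.load(open("pics/scene4.pkl","rb"))
for n,p in dict(fL=(390,388),fR=(475,235),eL=(500,192),eR=(575,62)).items():
    X=onz(s,225+(p[0]+.5)/8-.5,235+(p[1]+.5)/8-.5,.044);print(n,X.round(4),(X[0]*.769+X[1]*.639).round(4),(-X[0]*.639+X[1]*.769).round(4))
```

```text
fL [0.3835 0.4268 0.044 ] 0.5677 0.0832
fR [0.4185 0.3819 0.044 ] 0.5658 0.0262
eL [0.4288 0.3682 0.044 ] 0.565 0.0092
eR [0.4617 0.3247 0.044 ] 0.5626 -0.0453
```

>>> {"api": "drive_tool", "payload": {"increments": "20 0 -15 0 255; 20 0 -15 0 255; 20 0 -15 0 255; 20 0 -15 0 255; 20 0 -13.5 0 255; 13 0 0 0 255; 0 30 0 0 255; 0 30 0 0 255; 0 0 0 0 255; 0 0 0 0 255"}}

```text
time: 8.78
position: [0.4644, 0.3615, 0.0762]
tool_rot: [-1.501, -0.543, 0.542]
ft_force: [1.1, 0.5, -0.5]
grip_width: 0.004
```

Run:
```python
from h import *
s=ctrl.get_state();p=s["position"];print(p,p[0]*.769+p[1]*.639,-p[0]*.639+p[1]*.769)
d=snap("scene","scene5")
a=d["img"][190:310,200:340,::-1]
cv2.imwrite("pics/s5c.png",cv2.resize(a,None,fx=5,fy=5,interpolation=cv2.INTER_CUBIC))
```

```text
[0.46435804 0.36154628 0.07620392] 0.5881194033723139 -0.01869569827302925
```

View pics/s5c.png

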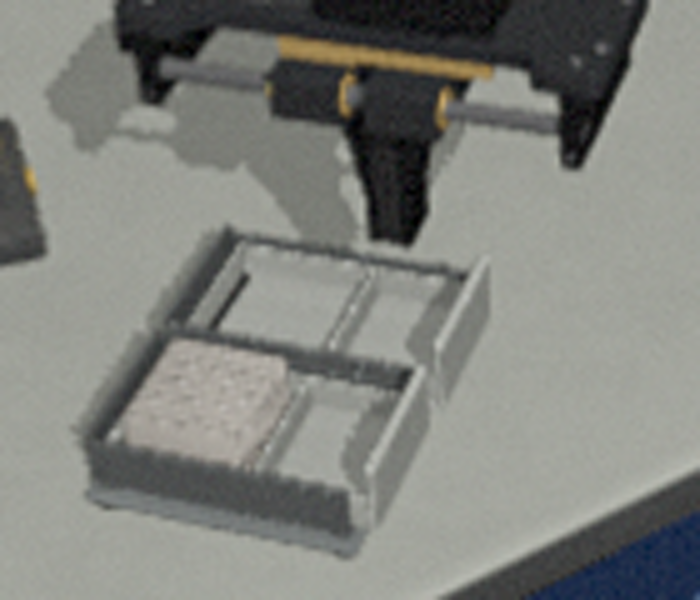

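>>> {"api": "drive_tool", "payload": {"increments": "0 15 0 0 255; 0 15 0 0 255; 0 13 0 0 255; 0 8 0 0 255; 0 0 0 0 255; -4 0 0 0 255; -4 0 0 0 255; -4 0 0 0 255; -4 0 0 0 255; -4 0 0 0 255; -4 0 0 0 255"}}

```text
time: 10.2
position: [0.4461, 0.3458, 0.025]
tool_rot: [-1.501, -0.543, 0.541]
ft_force: [0.7, 1.4, 1.4]
grip_width: 0.006
```

Run:
```python
from h import *
s=ctrl.get_state();p=s["position"];print(p,s["ft_force"],p[0]*.769+p[1]*.639,-p[0]*.639+p[1]*.769)
d=snap("scene","scene6")
a=d["img"][190:310,200:340,::-1]
cv2.imwrite("pics/s6c.png",cv2.resize(a,None,fx=5,fy=5,interpolation=cv2.INTER_CUBIC))
```

```text
[0.44613337 0.34583417 0.02497243] [0.7275247  1.36604405 1.35291505] 0.5640645943927832 -0.019132748899969687
```

View pics/s6c.png

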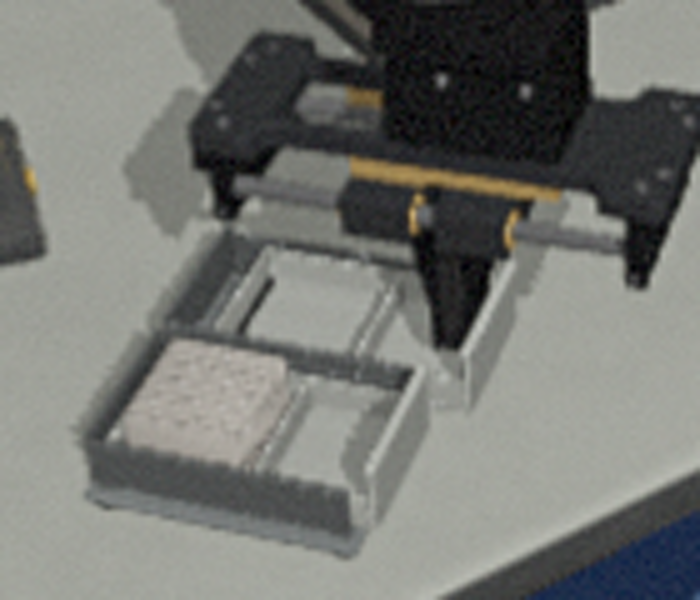

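>>> {"api": "drive_tool", "payload": {"increments": "-4 0 0 0 255; -4 0 0 0 255; -4 0 0 0 255; -4 0 0 0 255; -4 0 0 0 255; -4 0 0 0 255; -4 0 0 0 255; -4 0 0 0 255; -4 0 0 0 255; -4 0 0 0 255; -4 0 0 0 255; -4 0 0 0 255; -4 0 0 0 255; -3 0 0 0 255; -2 0 0 0 255"}}

```text
time: 12.12
position: [0.402, 0.3089, 0.0246]
tool_rot: [-1.502, -0.542, 0.542]
ft_force: [2.1, 3.0, -0.0]
grip_width: 0.008
```

>>> {"api": "drive_tool", "payload": {"increments": "-2 0 0 0 255; -2 0 0 0 255; -2 0 0 0 255; -1 0 0 0 255; -1 0 0 0 255"}}

```text
time: 12.75
position: [0.3959, 0.304, 0.0246]
tool_rot: [-1.502, -0.542, 0.542]
ft_force: [0.9, 2.1, -1.4]
grip_width: -0.001
```

>>> {"api": "drive_tool", "payload": {"increments": "-1 0 0 0 255; -1 0 0 0 255; -1 0 0 0 255; -1 0 0 0 255; -1 0 0 0 255"}}

```text
time: 13.38
position: [0.3949, 0.3029, 0.0252]
tool_rot: [-1.5, -0.548, 0.536]
ft_force: [7.6, 8.6, -6.4]
grip_width: 0.007
```

>>> {"api": "drive_tool", "payload": {"increments": "-1 0 0 0 255; 0 0 0 0 255; 4 0 0 0 255; 4 0 0 0 255; 4 0 0 0 255; 3 0 0 0 255; 0 0 0 0 255; 0 -10 0 0 255; 0 -25 0 0 255; 0 -30 0 0 255; 0 -30 0 0 255; 0 -30 0 0 255; 0 0 0 0 255; 0 0 0 0 255"}}

```text
time: 15.12
position: [0.4025, 0.3094, 0.1493]
tool_rot: [-1.502, -0.542, 0.543]
ft_force: [-0.4, 0.5, -0.3]
grip_width: 0.005
```

Run:
```python
from h import *
s=ctrl.get_state();print(s["position"],s["ft_force"])
snap("top","top7")
d=snap("scene","scene7")
a=d["img"][190:310,200:340,::-1]
cv2.imwrite("pics/s7c.png",cv2.resize(a,None,fx=5,fy=5,interpolation=cv2.INTER_CUBIC))
```

```text
[0.40246439 0.30941818 0.14926724] [-0.44787752  0.48028525 -0.32240784]
```

View pics/s7c.png

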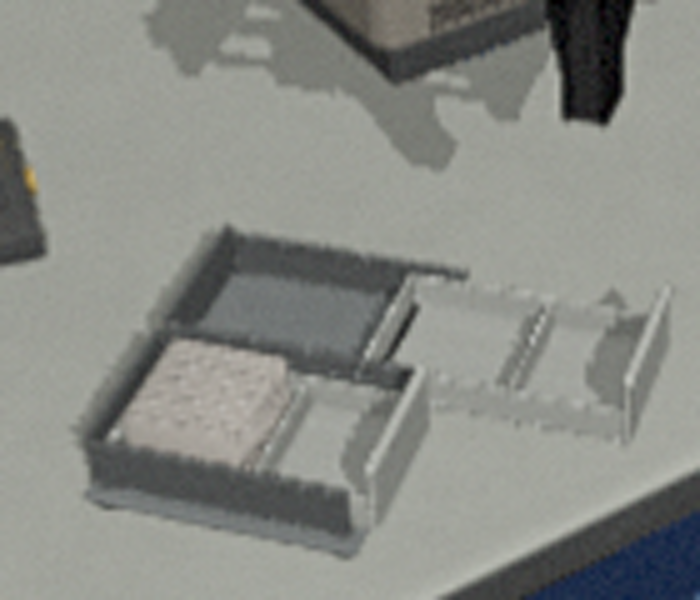

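View pics/top7.png

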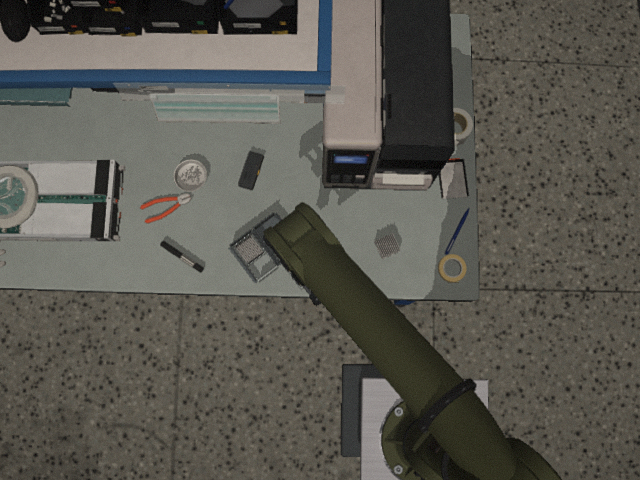

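Run:
```python
from h import *
import pickle
s=pickle.load(open("pics/scene7.pkl","rb"))
for n,p in dict(fL=(370,465),fR=(421,370),eL=(628,378),eR=(667,289)).items():
    X=onz(s,200+p[0]/5-.4,190+p[1]/5-.4,.044);print(n,(X[0]*.769+X[1]*.639).round(4))
workorder.close_job()
```

```text
fL 0.5676
fR 0.5664
eL 0.4865
eR 0.485
the job is handed in; nothing more can be done
```

I pushed the full tray home and drew the empty tray out to its stop. Both moves used the closed fingertips, only pushing and hooking. I then lifted clear and handed the job in at about 15 s on the robot's clock, well under the 38 s limit; the hand-in reports no verdict.

- **Full tray:** I pushed it until it hit a rigid stop, where the force rose from about 2–3 N while sliding to roughly 13–16 N. In the last picture its lip had not moved since the push.
- **Empty tray:** I pulled it from behind the lip until the force rose to about 13 N with no further travel. In the last picture its lip is about 81 mm in front of the full tray's lip along the rack. That matches the 80 mm stop within the 2 mm calibration.
- **Other things on the bench:** the loose heat sink, tape roll and marker look unmoved by eye in the last top picture. I did not measure them. The arm was clear of everything, with the fingertips about 149 mm above the bench.

Two measurements disagreed slightly. The two cameras differed by about 2–4 mm on some lip corners. The lip widths read from the pictures came out at 56–57 mm instead of the stated 62 mm. I used the rise in force, not the pictures, to decide when each stop was reached.

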